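# Spacer sleeve on the reactor shaft, bearing cap held bore-up for grease

### The arm

A 6-joint arm with a two-finger parallel gripper is mounted at the origin on the work surface. World frame = base frame: x ahead of the robot, y to its left, z up, the work surface at z = 0. Lengths are in m, angles in rad, forces in N, time in s.
With the tool pointing down it reaches from about 0.425 to 0.95 m from the base axis. Payload 3.5 kg.
Tool frame: the origin (TCP) lies between the finger pads; the fingertips stand 19 mm ahead of it and the grasp point (between the pads) is the TCP (ctrl.nose_length is the distance from the TCP to the fingertips, in m); z points along the fingers, y is the line along which they close (so a half turn about z gives the same grasp; the last joint's range is limited). The gripper opens to 85 mm and grips with 20 to 120 N. Pads are 22 mm wide; open, the fingers measure 114 mm over their backs; the gripper's body (76 mm by 85 mm) begins 54 mm behind the grasp point. The pads swing forward as they close: fully open they stand 13 mm farther back than shut.
Start: joints at [1.053, 0.286, 1.577, -0, 1.279, -0.15], TCP at [0.243, 0.63, 0.25] pointing down, gripper open.
Joint ranges: [-2.77, 2.77], [-0.9, 2.22], [0.21, 2.48], [-1.53, 4.67], [0.24, 2.81], [-2.84, 2.84]. Speed limits (rad/s): [2.79, 2.79, 3.14, 3.14, 3.14, 3.14].

### API

Orientations are given as a unit quaternion [x, y, z, w].
In Python, from plant import ctrl gives the robot as it stands.
- The arm moves only by the tool apply_moves, never from a script. Its argument "series" is a list of rows, each a list of 6 numbers: the shift along the world's x, y, z scaled (see below), then the turn, a rotation vector about the world's x, y, z scaled (see below). A call has 1 to 20 rows; each row is the pose to reach, as a shift and turn from the pose commanded when the call began; what a row does not reach only later rows make up. The controller multiplies each number of a shift by 0.8 m and each number of a turn by 45 degrees. A row lasts 1/8 s, in which the tool goes at most 62.5 mm and 10.7 degrees, less where a joint would pass 70% of its speed; a pose out of reach is approached as far as the arm can. A call with a number of a shift or a turn outside -1 to 1 is refused whole. A call with a gripper value outside its range is refused whole. "jaw" is the opening, from 0 (shut) to 1 (fully open), set as the call begins (left out, the last holds). The fingers move at their own pace and stop on an object; "squeeze" is the grip in N (left out, the last holds). Time passes only in rows, so rows that repeat a pose let the fingers close. It gives the time, the measured TCP pose, the force, the opening and the grip force at its end, in the units of the state.
- ctrl.get_state(): the state, without advancing time (a new reading comes with each control period).
- ctrl.read_camera(name): name is "scene" or "top"; returns the picture (400x640x3 uint8, red, green, blue); there is no depth.
- ctrl.get_calibration(name): a dict with "fx", "fy", "cx", "cy" (pixels), "xyz" and "orientation" of the camera in the world. Camera axes: x right, y up, looking along -z (the intrinsics and any distortion apply to the point x, -y, -z); pixel columns grow to the right and rows downward; lengths in m; the calibration is good to about 2 mm. A picture is of the moment at which its call begins. get_calibration takes no time and is no camera call.
- ctrl.sign_off(): hands the job in; it is judged then, once.
Trained networks look in the newest picture that a camera, given by its name, has taken for a name from the list of things; names that differ only in an ending like _2 or _b are one class to them, and where a whole thing is asked for, a point or a joint stands for the part that bears it (a point fixed in the world has none). Each returns a list of dicts, best first, with "p" (0 to 1); they miss things now and then, are a little off and sometimes report something else, mostly with a low value. They report only what shows in the picture. A call takes as long as a camera call. They do not tell look-alikes from the thing itself.
- ctrl.boxes_of(thing, camera): "xy" ([column, row] as shares, 0 to 1, of the picture: columns of its width, rows of its height, amid what is visible of it).
- ctrl.silhouettes(thing, camera): "pixels" (400x640 bool, what is visible of it) and "xy" ([column, row] as shares, 0 to 1, of the picture: columns of its width, rows of its height, amid what is visible of it).
The state is a dict: "time": time; "qpos": joint angles; "dq": joint speeds; "joint_efforts": joint torques, N m; "eef_pos": TCP position; "tcp_rot": TCP orientation; "contact_force": force on the tool from outside, world axes, zero at the start; "wrist_torque": the same for the moment, N m; "opening": opening from 0.0 (shut) to 1.0 (fully open); "finger_force": force on a finger pad.
Only numpy, scipy, OpenCV 4.12 (cv2) and the standard library are available. Lean on these libraries where they do the work, as an engineer would, in place of code of your own. Each camera call takes 0.05 s, during which the arm holds its last target. There are 200 camera calls.

### The job

We are refitting the stirrer bearing of the glass reactor: slide the brass spacer sleeve over the upright drive shaft until it sits fully down on the bearing housing, and let go of it. Then pick up the white bearing cap, find the end with the blind bore and turn the cap bore-up, and finish still holding it steady and upright in the gripper over the middle of the drip tray, its closed end at least 10 cm above the bench, so that I can pack it with grease: do not put it down. Leave the other things on the bench where they are.

Things in the scene. Friction and masses are not known exactly. Their poses are not given: they have to be found in the camera images.
- reactor: Fixed upright glass reactor, origin on its axis at bench level, z up. Black foot dia 112, glass dia 90, blue clamp ring dia 111 to height 160, steel head plate dia 94 at height 165 with six port fittings (34 off axis, none above height 193). In the middle the bearing housing, dia 36, top (the seat) at 200; from it the bare steel drive shaft, dia 12, to height 244, its top 5 tapered.
- seat (a point): Point on the shaft axis at the top face of the bearing housing (height 200), z up: the sleeve's underside ends here.
- shaft_top (a point): Point on the axis at the tip of the drive shaft (height 244).
- sleeve: Loose brass spacer sleeve (plain tube), outside diameter 32, through bore 15, height 26, about 0.13 kg, standing on the grey mat; origin at the centre of its underside, z up along its axis.
- cap: Loose white bearing cap, 0.16 kg: square bar 50 long, 38 over flats, bevelled corners, lying on a flat on the mat, pointing any way. Both ends look alike from above: one is closed, the other has a blind bore 15 wide, 34 deep, in a brass bush (ring dia 23). Origin mid-body (19 above the mat at the start); z runs lengthwise out of the bore's mouth, x and y are square to the flats.
- cap_mouth (a point): Centre of the cap's open end (the bore's mouth), 25 from the cap's origin along its z axis.
- cap_foot (a point): Centre of the cap's closed end, 25 from the origin against its z axis: the lowest point when the cap is bore-up.
- tray_in (a point): Centre of the inner floor of the fixed dark steel drip tray, 160 by 160, rim 22 high, wall 3; its sides run along this point's x and y.
- mat: Fixed grey parts mat, 140 by 560, 3 thick (its top lies 3 above the bench); origin under its centre.
- screw_cap: Bystander: blue ribbed plastic screw cap, diameter 52, height 22, lying flat; origin at the centre of its underside.
- grease_jar: Bystander: closed white jar with red lid, diameter 60, height about 55; origin at the centre of its underside.
- spanner: Bystander: steel spanner about 160 long lying flat; its length is along its x axis.
- screwdriver: Bystander: screwdriver about 190 long lying flat; its length is along its x axis.
- filter: Bystander: white disc air filter, diameter 50, height 30, nipple up; origin at the centre of its underside.
- port_plug: Bystander: small steel plug with black head, diameter 26, height 30, standing on its head; origin under its centre.
- beaker: Bystander: glass beaker, diameter 66, height 80; origin at the centre of its underside.
Mind the look-alikes: they are no part of the job. There is more than one size of the sleeve; the job needs the smallest.

How it is judged:
By the outcome, as a careful person would: the job done as asked, in the order asked, and still so for the second after the job is handed in, while the arm keeps its last pose, push and grip.
It also fails if it takes over 72 s, if anything falls off the work surface, if the arm or the gripper's body presses on something with over 40 N, if the wrist force passes 120 N, or if a joint passes its speed limit or range.

## Working session

There is one attempt and no reset: what is moved stays moved. The work goes in short steps, Python scripts to look and compute and a tool call to move; the robot and the scene stay as the last step left them, time stands still between calls to the robot, and variables do not carry over. Pictures are saved under pics/ and viewed, at most 10 in all, crops included, and the job is handed in when it is done.

Besides the shell and the picture viewer there is one more tool, called after ">>>" in YAML: its name, and indented under it one key for each argument. apply_moves: Moves the arm, as the interface text tells. Shifts and turns lie within -1 to 1; 1 stands for 0.8 m of shift or 45 degrees of turn. Its arguments: {"type":"object","properties":{"series":{"type":"array"},"jaw":{"type":"number"},"squeeze":{"type":"number"}},"required":["series"]}

```bash
mkdir -p pics
cat > h.py <<'E'
import numpy as np, cv2
from scipy.spatial.transform import Rotation as R
from plant import ctrl
def cal(n):
    c=ctrl.get_calibration(n); return c, R.from_quat(c["orientation"]).as_matrix(), np.array(c["xyz"])
def unproj(n,u,v,z):
    c,M,t=cal(n); d=M@np.array([(u-c["cx"])/c["fx"],-(v-c["cy"])/c["fy"],-1]); return t+d*(z-t[2])/d[2]
def proj(n,p):
    c,M,t=cal(n); q=M.T@(np.array(p)-t); return np.array([c["cx"]+c["fx"]*q[0]/-q[2], c["cy"]-c["fy"]*q[1]/-q[2]])
def snap(n,f=None):
    im=ctrl.read_camera(n)
    if f: cv2.imwrite("pics/"+f,cv2.cvtColor(im,cv2.COLOR_RGB2BGR))
    return im
E
python3 - <<'E'
from h import *
for n in ("scene","top"):
    snap(n,n+"0.png"); print(n,ctrl.get_calibration(n))
    for t in ("sleeve","cap","reactor","tray_in","mat","screw_cap","filter"):
        print(t,[(round(b["p"],2),round(b["xy"][0]*640),round(b["xy"][1]*400)) for b in ctrl.boxes_of(t,n)])
s=ctrl.get_state();print(s["eef_pos"],s["tcp_rot"],s["time"],ctrl.nose_length)
E
```

```text
scene {'fx': 418.27933121039706, 'fy': 418.27933121039706, 'cx': 312.52940453526423, 'cy': 202.07550191930224, 'xyz': array([ 1.09565557, -0.51503641,  0.98812006]), 'orientation': array([0.31508498, 0.1397212 , 0.36724066, 0.86390609])}
sleeve [(0.75, 257, 197), (0.64, 305, 221), (0.38, 421, 151), (0.32, 246, 322)]
cap [(0.6, 207, 270), (0.42, 316, 269)]
reactor []
tray_in [(0.86, 321, 269), (0.73, 425, 151)]
mat [(0.88, 250, 254), (0.61, 340, 137)]
screw_cap [(0.85, 258, 246)]
filter [(0.6, 404, 238)]
top {'fx': 432.79810749986933, 'fy': 432.79810749986933, 'cx': 327.72314026585343, 'cy': 191.62911731430617, 'xyz': array([ 0.47564058, -0.0162345 ,  1.57047247]), 'orientation': array([-0.01996741,  0.01617281,  0.70818597, -0.7055582 ])}
sleeve [(0.72, 458, 220), (0.61, 307, 166), (0.49, 340, 252)]
cap [(0.53, 415, 213)]
reactor [(0.73, 241, 174)]
tray_in [(0.56, 354, 161)]
mat [(0.66, 363, 206)]
screw_cap [(0.64, 370, 210), (0.26, 369, 208), (0.24, 279, 131), (0.21, 421, 163)]
filter [(0.59, 281, 131)]
[0.24267733 0.62985336 0.25037012] [1.82868162e-01 9.83137444e-01 1.86846254e-05 2.01110971e-05] 0.8 0.019
```

View pics/top0.png

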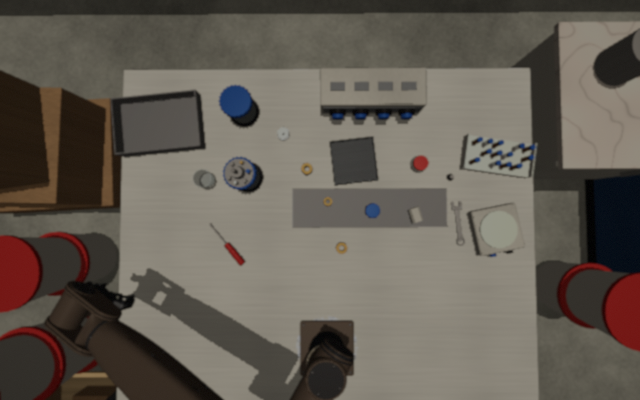

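View pics/scene0.png

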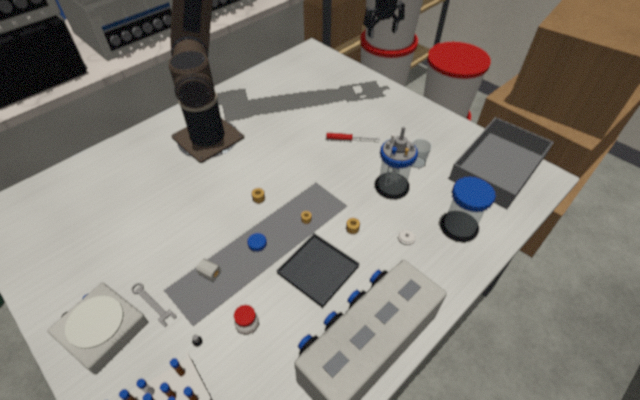

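The top view shows three brass rings: (328,201) on the mat, (307,169) and (341,247) off the mat. The cap is at (416,215), the tray at (354,161) and the reactor at (241,174). In the scene view the rings are at (306,216) on the mat, (258,195) and (353,225), and the cap is at (207,269). The description (smallest, standing on the mat) picks (328,201) / (306,216). I'll check that in one close crop.

Run:
```python
from h import *
a=cv2.imread("pics/scene0.png");b=cv2.imread("pics/top0.png")
rs=lambda i,x,y,w,h,W,H:cv2.resize(i[y:y+h,x:x+w],(W,H),interpolation=cv2.INTER_CUBIC)
top=np.hstack([rs(a,240,175,130,75,520,300),rs(b,292,155,70,75,280,300)])
bot=np.hstack([rs(a,187,252,40,30,400,300),rs(b,396,200,40,30,400,300)])
cv2.imwrite("pics/crop1.png",np.vstack([top,bot]))
def sil(t,n,z):
    for s in ctrl.silhouettes(t,n):
        v,u=np.nonzero(s["pixels"]); c=(u.mean(),v.mean())
        (rc,sz,an)=cv2.minAreaRect(np.c_[u,v].astype(np.float32))
        print(n,t,round(s["p"],2),np.round(c,1),len(u),np.round(sz,1),round(an),"xyz",np.round(unproj(n,*c,z),4))
for n in("scene","top"):
    for t,z in(("sleeve",.018),("cap",.022),("mat",.003),("tray_in",.011),("reactor",.1)): sil(t,n,z)
```

```text
scene sleeve 0.5 [352.5 226.6] 201 [17. 13.] 90 xyz [0.642  0.0659 0.018 ]
scene sleeve 0.49 [257.9 195.4] 187 [15. 13.] 90 xyz [ 0.3569 -0.0551  0.018 ]
scene sleeve 0.43 [306.  217.4] 103 [11. 10.] 90 xyz [ 0.5233 -0.0077  0.018 ]
scene cap 0.65 [208.4 269.7] 372 [24.1 17. ] 29 xyz [ 0.4735 -0.3184  0.022 ]
scene mat 0.72 [252.6 253.8] 7544 [ 47.6 197.5] 52 xyz [ 0.5049 -0.1959  0.003 ]
scene tray_in 0.68 [317.8 269.9] 3457 [60.5 62.9] 42 xyz [ 0.6725 -0.1042  0.011 ]
scene reactor 0.7 [395.6 166.7] 2106 [39.4 74. ] 15 xyz [0.6178 0.2736 0.1   ]
scene reactor 0.37 [342.  136.7] 215 [49.  7.] 0 xyz [0.412  0.2575 0.1   ]
top sleeve 0.55 [326.9 200.8] 29 [6. 6.] 90 xyz [ 0.522  -0.0048  0.018 ]
top sleeve 0.54 [341.  247.5] 81 [11. 10.] 90 xyz [ 0.3553 -0.0547  0.018 ]
top sleeve 0.41 [306.5 168.5] 90 [10.7 10.3] 27 xyz [0.639 0.068 0.018]
top cap 0.69 [414.9 214.4] 171 [14.5 11.7] 72 xyz [ 0.4724 -0.3187  0.022 ]
top cap 0.3 [202.6 178. ] 328 [18. 22.] 90 xyz [0.6055 0.4415 0.022 ]
top mat 0.76 [368.5 207.1] 5549 [ 38.6 154.3] 90 xyz [ 0.4994 -0.1554  0.003 ]
top tray_in 0.67 [353.3 159.6] 2107 [46.6 47.4] 83 xyz [ 0.6712 -0.1012  0.011 ]
top reactor 0.61 [242.4 174. ] 1059 [39.8 32.2] 27 xyz [0.6123 0.2826 0.1   ]
```

View pics/crop1.png

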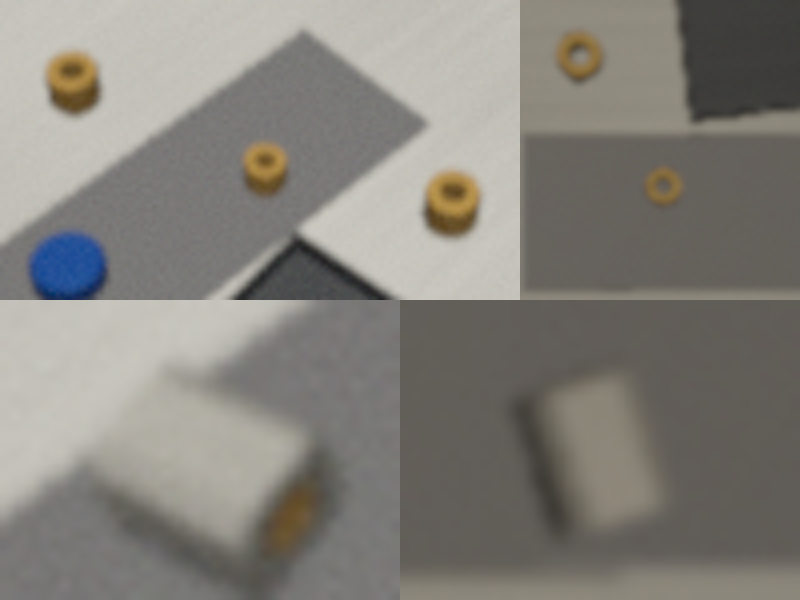

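The crop confirms it: the ring on the mat is clearly the smallest. The cap's brass bush shows at scene pixel (216,274), its lower-right end. Next I'll measure the shaft tip and the cap axis.

Run:
```python
from h import *
a=cv2.imread("pics/scene0.png");b=cv2.imread("pics/top0.png")
rs=lambda i,x,y,w,h,W,H:cv2.resize(i[y:y+h,x:x+w],(W,H),interpolation=cv2.INTER_CUBIC)
cv2.imwrite("pics/crop2.png",np.hstack([rs(a,380,120,40,60,400,600),rs(b,220,144,40,60,400,600)]))
c=np.array([.963,.27,0]);p=np.array([.4735,-.3187,.022])
print("cap end +c",proj("scene",p+.025*c),"-c",proj("scene",p-.025*c))
print("top +c",proj("top",p+.025*c),"-c",proj("top",p-.025*c))
# brass pixels: sleeve ring centre, cap bush
for n,i,(x,y,w,h),z in(("scene",a,(295,205,24,24),.018),("top",b,(318,191,20,20),.027),("scene",a,(200,258,30,26),.022)):
    hsv=cv2.cvtColor(i[y:y+h,x:x+w],cv2.COLOR_BGR2HSV);m=(hsv[...,1]>90)&(hsv[...,0]<30)
    v,u=np.nonzero(m);print(n,len(u),u.min()+x,u.max()+x,v.min()+y,v.max()+y,u.mean()+x,v.mean()+y,unproj(n,(u.min()+u.max())/2+x,(v.min()+v.max())/2+y,z))
for s in((.522,-.005),(.5235,-.0065)):
    t=np.linspace(0,6.28,60);P=[proj("scene",(s[0]+.016*np.cos(k),s[1]+.016*np.sin(k),z)) for k in t for z in(.003,.029)]
    print(s,np.min(P,0),np.max(P,0))
    P=[proj("top",(s[0]+.016*np.cos(k),s[1]+.016*np.sin(k),z)) for k in t for z in(.003,.029)]
    print(np.min(P,0),np.max(P,0))
for x,y in((.6,.27),(.61,.28)): print(proj("scene",(x,y,.244)),proj("top",(x,y,.244)),proj("scene",(x,y,.2)))
```

```text
cap end +c [215.59921359 273.8412549 ] -c [201.05703113 265.66147055]
top +c [412.85128772 207.32191326] -c [416.82465829 220.81698879]
scene 107 301 311 211 223 305.85981308411215 216.53271028037383 [ 0.52231728 -0.00666739  0.018     ]
top 53 323 331 197 205 327.37735849056605 201.03773584905662 [ 0.52116089 -0.00539095  0.027     ]
scene 18 214 217 271 276 215.5 273.5 [ 0.49653399 -0.31153509  0.022     ]
(0.522, -0.005) [300.81048155 210.083569  ] [311.80402323 224.0220722 ]
[322.39650082 196.26062959] [331.37534171 205.37640216]
(0.5235, -0.0065) [300.78134166 210.63941957] [311.78744795 224.59378801]
[322.81623363 195.83854994] [331.79472075 204.96047739]
[397.04768495 126.75666823] [236.96913311 173.65792573] [394.80462705 138.96836013]
[402.22093512 126.79008139] [233.74952575 170.43585633] [399.83043606 139.00403352]
```

View pics/crop2.png

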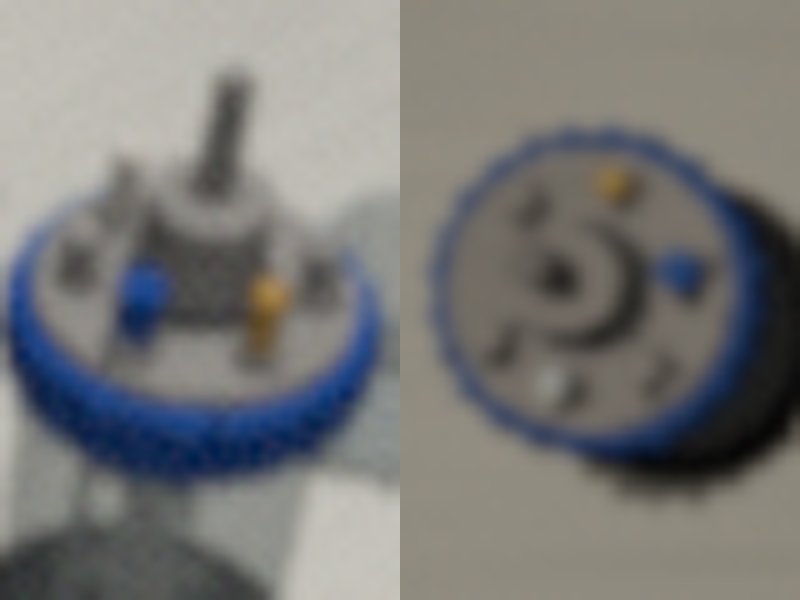

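The crop shows the shaft tip at scene (403.0,126.7), the shaft at about top (235.3,171.0) and the clamp ring centred at about top (239,172.7). The bush pixel (215.5,273.5) matches the predicted +c end of the cap.

Run:
```python
from h import *
print("scene tip",unproj("scene",403.0,126.7,.244)," housing top(scene)",unproj("scene",401.1,139.2,.2))
print("top tip-ish",unproj("top",235.3,171.0,.235),"housing",unproj("top",237.0,171.6,.2))
b=cv2.imread("pics/top0.png");hsv=cv2.cvtColor(b,cv2.COLOR_BGR2HSV)
x,y,w,h=218,150,46,50
m=((hsv[...,0]>100)&(hsv[...,0]<130)&(hsv[...,1]>110))[y:y+h,x:x+w].astype(np.uint8)
v,u=np.nonzero(m);print("ring",cv2.fitEllipse(cv2.convexHull(np.c_[u+x,v+y].astype(np.int32))))
e=cv2.fitEllipse(cv2.convexHull(np.c_[u+x,v+y].astype(np.int32)));print(unproj("top",*e[0],.155))
# tray: corners from both silhouettes at rim height
for n in("top","scene"):
    im=snap(n);s=ctrl.silhouettes("tray_in",n)[0]["pixels"];v,u=np.nonzero(s)
    r=cv2.boxPoints(cv2.minAreaRect(np.c_[u,v].astype(np.float32)));P=np.array([unproj(n,*p,.022) for p in r]);print(n,P.round(3).tolist(),P.mean(0))
```

```text
scene tip [0.61125284 0.2818252  0.244     ]  housing top(scene) [0.61302315 0.28189888 0.2       ]
top tip-ish [0.60913563 0.27718303 0.235     ] housing [0.61069557 0.27944322 0.2       ]
ring ((247.6695556640625, 177.6988525390625), (13.865921020507812, 29.097309112548828), 28.040945053100586)
[0.59488546 0.25393365 0.155     ]
top [[0.742, -0.011, 0.022], [0.76, -0.171, 0.022], [0.594, -0.189, 0.022], [0.576, -0.029, 0.022]] [ 0.66832245 -0.0998983   0.022     ]
scene [[0.602, -0.197, 0.022], [0.563, -0.011, 0.022], [0.746, -0.014, 0.022], [0.768, -0.188, 0.022]] [ 0.66978104 -0.10246639  0.022     ]
```

>>> apply_moves:
  series:
    - [0.349,-0.794,-0.15,0,0,0.47]
    - [0.349,-0.794,-0.15,0,0,0.47]
    - [0.349,-0.794,-0.15,0,0,0.47]
    - [0.349,-0.794,-0.15,0,0,0.47]
    - [0.349,-0.794,-0.15,0,0,0.47]
    - [0.349,-0.794,-0.15,0,0,0.47]
    - [0.349,-0.794,-0.15,0,0,0.47]
    - [0.349,-0.794,-0.15,0,0,0.47]
    - [0.349,-0.794,-0.15,0,0,0.47]
    - [0.349,-0.794,-0.15,0,0,0.47]
    - [0.349,-0.794,-0.15,0,0,0.47]
    - [0.349,-0.794,-0.15,0,0,0.47]
    - [0.349,-0.794,-0.15,0,0,0.47]
    - [0.349,-0.794,-0.15,0,0,0.47]
    - [0.349,-0.794,-0.15,0,0,0.47]
    - [0.349,-0.794,-0.2,0,0,0.47]
  jaw: 0.7
  squeeze: 20

```text
time: 3.5
eef_pos: [0.525, -0.0046, 0.0938]
tcp_rot: [-0.002, 1.0, -0.001, 0.005]
contact_force: [0.5, 0.3, -0.0]
opening: 0.705
finger_force: 0.0
```

>>> apply_moves:
  series:
    - [0,0,-0.04,0,0,0]
    - [0,0,-0.06,0,0,0]
    - [0,0,-0.08,0,0,0]
    - [0,0,-0.08,0,0,0]
    - [0,0,-0.08,0,0,0]

```text
time: 4.12
eef_pos: [0.5227, -0.0055, 0.0272]
tcp_rot: [-0.001, 1.0, -0.0, 0.001]
contact_force: [-0.3, 0.5, 0.6]
opening: 0.703
finger_force: 0.0
```

>>> apply_moves:
  series:
    - [0,0,0,0,0,0]
    - [0,0,0,0,0,0]
    - [0,0,0,0,0,0]
    - [0,0,0,0,0,0]
    - [0,0,0,0,0,0]
    - [0,0,0,0,0,0]
  jaw: 0.2

```text
time: 4.88
eef_pos: [0.5226, -0.0055, 0.0274]
tcp_rot: [-0.001, 1.0, -0.0, 0.001]
contact_force: [-0.5, -0.2, 6.8]
opening: 0.376
finger_force: 19.9
```

>>> apply_moves:
  series:
    - [0,0,0,0,0,0]
    - [0,0,0,0,0,0]
    - [0,0,0,0,0,0]
    - [0,0,0,0,0,-0.2]
    - [0,0,0,0,0,-0.4]
    - [0,0,0,0,0,-0.6]
    - [0,0,0,0,0,-0.8]
    - [0,0,0,0,0,-1]
    - [0,0,0,0,0,-1]
  jaw: 0.6

```text
time: 6.0
eef_pos: [0.5217, -0.0053, 0.0261]
tcp_rot: [0.381, 0.924, -0.0, -0.0]
contact_force: [-0.1, -1.3, 0.1]
opening: 0.602
finger_force: 0.0
```

>>> apply_moves:
  series:
    - [0,0,0,0,0,-0.2]
    - [0,0,0,0,0,-0.4]
    - [0,0,0,0,0,-0.6]
    - [0,0,0,0,0,-0.8]
    - [0,0,0,0,0,-1]
    - [0,0,0,0,0,-1]
    - [0,0,0,0,0,-1]

```text
time: 6.88
eef_pos: [0.5218, -0.0053, 0.0263]
tcp_rot: [0.705, 0.709, -0.0, -0.0]
contact_force: [-0.7, 0.6, -0.0]
opening: 0.601
finger_force: 0.0
```

>>> apply_moves:
  series:
    - [0,0,0,0,0,0]
    - [0,0,0,0,0,0]
    - [0,0,0,0,0,0]
    - [0,0,0,0,0,0]
    - [0,0,0,0,0,0]
  jaw: 0.2
  squeeze: 40

```text
time: 7.5
eef_pos: [0.5219, -0.0053, 0.0266]
tcp_rot: [0.707, 0.708, -0.0, 0.0]
contact_force: [-2.1, 0.2, 4.7]
opening: 0.365
finger_force: 39.8
```

>>> apply_moves:
  series:
    - [0,0,0.05,0,0,0]
    - [0,0,0.12,0,0,0]
    - [0,0,0.2,0,0,0]
    - [0,0,0.27,0,0,0]
    - [0,0,0.32,0,0,0]
    - [0,0,0.32,0,0,0]

```text
time: 8.25
eef_pos: [0.5237, -0.0057, 0.2861]
tcp_rot: [0.707, 0.708, 0.002, 0.004]
contact_force: [-0.6, -0.9, -0.8]
opening: 0.367
finger_force: 40.2
```

>>> apply_moves:
  series:
    - [0.111,0.357,0.01,0,0,0]
    - [0.111,0.357,0.01,0,0,0]
    - [0.111,0.357,0.01,0,0,0]
    - [0.111,0.357,0.01,0,0,0]
    - [0.111,0.357,0.01,0,0,0]
    - [0.111,0.357,0.01,0,0,0]
    - [0.111,0.357,0.01,0,0,0]
    - [0.111,0.357,0.01,0,0,0]
    - [0.111,0.357,0.01,0,0,0]

```text
time: 9.38
eef_pos: [0.6107, 0.279, 0.2903]
tcp_rot: [0.707, 0.707, -0.0, 0.0]
contact_force: [0.7, -0.6, -1.2]
opening: 0.368
finger_force: 40.3
```

Run:
```python
from h import *
a=snap("scene","s1.png");s=ctrl.get_state();p=s["eef_pos"];print(p,s["tcp_rot"],s["contact_force"])
a=cv2.imread("pics/s1.png")
print("pred underside",proj("scene",p-[0,0,.0236]),"top",proj("scene",p+[0,0,.0024]),"shaft tip",proj("scene",[.611,.28,.244]))
x,y=385,95
o=cv2.resize(a[y:y+60,x:x+50],(500,600),interpolation=cv2.INTER_CUBIC)
cv2.imwrite("pics/crop3.png",o)
hsv=cv2.cvtColor(a[y:y+60,x:x+50],cv2.COLOR_BGR2HSV);m=(hsv[...,1]>90)&(hsv[...,0]<30);m[45:]=0
v,u=np.nonzero(m);print(len(u),u.min()+x,u.max()+x,v.min()+y,v.max()+y)
t=np.linspace(0,6.28,60);P=[proj("scene",p+[.016*np.cos(k),.016*np.sin(k),z]) for k in t for z in(-.0236,.0024)];print(np.min(P,0),np.max(P,0))
```

```text
[0.61072612 0.27921238 0.29050369] [7.07150181e-01 7.07063367e-01 1.03824502e-04 8.37218945e-05] [ 0.10145588  0.81210199 -0.50881513]
pred underside [403.55220393 120.39721636] top [405.07953986 112.60079094] shaft tip [402.50980003 126.95822557]
106 398 425 96 123
[397.57054579 108.87456698] [411.18689012 124.1980318 ]
```

View pics/crop3.png

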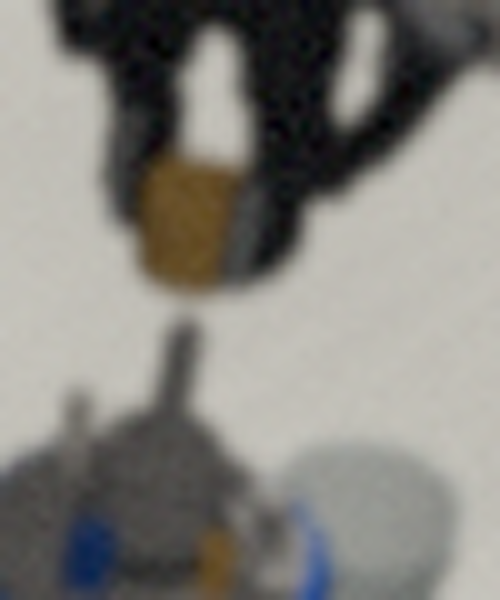

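The sleeve's bottom centre is at crop about (200,290) and the shaft tip at (190,320). Both match their predictions within 1 mm or so, so I'll descend gently and watch the force.

>>> apply_moves:
  series:
    - [0,0.001,-0.015,0,0,0]
    - [0,0.001,-0.025,0,0,0]
    - [0,0.001,-0.032,0,0,0]
    - [0,0.001,-0.036,0,0,0]
    - [0,0.001,-0.036,0,0,0]

```text
time: 10.05
eef_pos: [0.6107, 0.2821, 0.2623]
tcp_rot: [0.707, 0.708, 0.001, -0.0]
contact_force: [-1.3, 3.4, 1.6]
opening: 0.366
finger_force: 40.5
```

>>> apply_moves:
  series:
    - [0,0,-0.004,0,0,0]
    - [0,0,-0.008,0,0,0]
    - [0,0,-0.008,0,0,0]

```text
time: 10.42
eef_pos: [0.6104, 0.2827, 0.2552]
tcp_rot: [0.707, 0.708, 0.001, -0.001]
contact_force: [-0.7, 7.3, 1.0]
opening: 0.366
finger_force: 40.5
```

The sleeve is on the shaft. The +y reaction says the axis lies a little further along +y.

>>> apply_moves:
  series:
    - [0,0.0025,0,0,0,0]
    - [0,0.003,0,0,0,0]
    - [0,0.003,-0.01,0,0,0]
    - [0,0.003,-0.01,0,0,0]

```text
time: 10.92
eef_pos: [0.6103, 0.2831, 0.2453]
tcp_rot: [0.707, 0.707, -0.001, -0.0]
contact_force: [0.6, 1.9, -3.3]
opening: 0.368
finger_force: 40.2
```

>>> apply_moves:
  series:
    - [0,0.0005,-0.008,0,0,0]
    - [0,0.0005,-0.016,0,0,0]
    - [0,0.0005,-0.022,0,0,0]
    - [0,0.0005,-0.026,0,0,0]
    - [0,0.0005,-0.028,0,0,0]
    - [0,0.0005,-0.028,0,0,0]

```text
time: 11.68
eef_pos: [0.6107, 0.2838, 0.2247]
tcp_rot: [0.707, 0.708, -0.0, 0.0]
contact_force: [-0.9, 0.6, -1.0]
opening: 0.365
finger_force: 40.3
```

>>> apply_moves:
  series:
    - [0,0,-0.002,0,0,0]
    - [0,0,-0.003,0,0,0]
    - [0,0,-0.003,0,0,0]

```text
time: 12.05
eef_pos: [0.611, 0.2839, 0.2237]
tcp_rot: [0.707, 0.708, 0.001, 0.0]
contact_force: [-1.5, -0.8, 4.0]
opening: 0.365
finger_force: 40.7
```

Contact on the seat at 4 N, at the expected height. Releasing and rising.

>>> apply_moves:
  series:
    - [0,0,0,0,0,0]
    - [0,0,0,0,0,0]
    - [0,0,0,0,0,0]
    - [0,0,0,0,0,0]
  jaw: 0.7

```text
time: 12.55
eef_pos: [0.6106, 0.2838, 0.2221]
tcp_rot: [0.707, 0.708, -0.0, -0.0]
contact_force: [0.1, 0.3, 0.2]
opening: 0.7
finger_force: 0.0
```

>>> apply_moves:
  series:
    - [0,0,0.03,0,0,0]
    - [0,0,0.07,0,0,0]
    - [-0.02,-0.1,0.1,0,0,0]
    - [-0.04,-0.18,0.1,0,0,0]
    - [-0.05,-0.25,0.1,0,0,0]
    - [-0.05,-0.25,0.1,0,0,0]

```text
time: 13.3
eef_pos: [0.5702, 0.0812, 0.3027]
tcp_rot: [0.708, 0.706, 0.0, 0.0]
contact_force: [1.0, 0.7, -0.2]
opening: 0.701
finger_force: 0.0
```

Run:
```python
from h import *
snap("scene","s2.png");snap("top","t2.png");s=ctrl.get_state();print(s["time"],s["eef_pos"],s["tcp_rot"],s["qpos"])
a=cv2.imread("pics/s2.png");b=cv2.imread("pics/t2.png")
rs=lambda i,x,y,w,h,W,H:cv2.resize(i[y:y+h,x:x+w],(W,H),interpolation=cv2.INTER_CUBIC)
cv2.imwrite("pics/crop4.png",np.hstack([rs(a,380,115,40,50,400,500),rs(b,220,150,40,50,400,500)]))
p=np.array([.611,.2838,.2]);print([proj("scene",p+[0,0,z]) for z in(0,.026,.044)])
```

```text
13.4 [0.57067864 0.08241275 0.30257121] [7.07675688e-01 7.06537348e-01 2.76138203e-04 1.42161612e-04] [-3.25615016e-02  3.32440628e-02  1.76684566e+00  2.13782656e-04
  1.34091769e+00 -3.10002956e-02]
[array([400.95673579, 138.54712474]), array([402.3703674 , 131.41464034]), array([403.3775983 , 126.33265244])]
```

View pics/crop4.png

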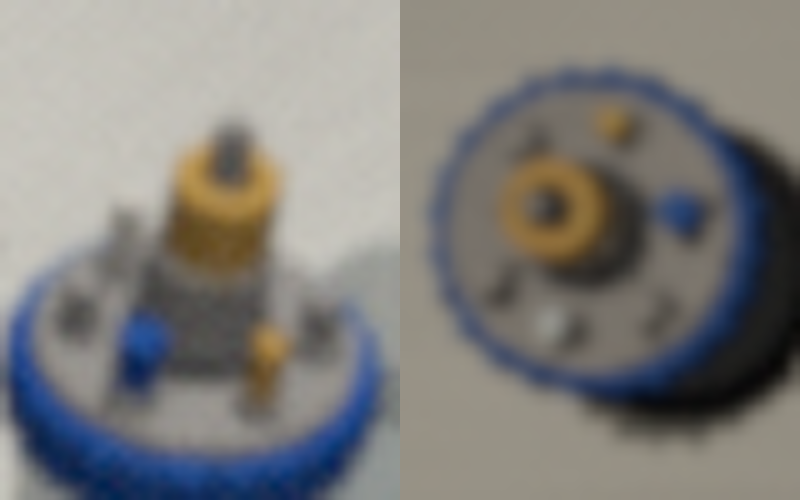

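The sleeve sits fully down on the housing: its bottom is at crop (215,270) against the predicted seat row, and the shaft tip shows above it. Next is the cap.

>>> apply_moves:
  series:
    - [-0.123,-0.501,-0.15,0,0,-1]
    - [-0.123,-0.501,-0.15,0,0,-1]
    - [-0.123,-0.501,-0.15,0,0,-1]
    - [-0.123,-0.501,-0.15,0,0,-1]
    - [-0.123,-0.501,-0.15,0,0,-1]
    - [-0.123,-0.501,-0.15,0,0,-1]
    - [-0.123,-0.501,-0.15,0,0,-1]
    - [-0.123,-0.501,-0.15,0,0,-1]
    - [-0.123,-0.501,-0.15,0,0,-1]
    - [-0.123,-0.501,-0.15,0,0,-1]
  jaw: 0.8

```text
time: 14.65
eef_pos: [0.4734, -0.3154, 0.1828]
tcp_rot: [0.923, 0.384, 0.0, 0.0]
contact_force: [0.1, 0.1, -0.2]
opening: 0.8
finger_force: 0.0
```

>>> apply_moves:
  series:
    - [0,0,-0.08,0,0,-0.23]
    - [0,0,-0.13,0,0,-0.45]
    - [0,0,-0.13,0,0,-0.65]
    - [0,0,-0.13,0,0,-0.65]
    - [0,0,-0.13,0,0,-0.65]

```text
time: 15.28
eef_pos: [0.4734, -0.3168, 0.0796]
tcp_rot: [0.99, 0.139, 0.001, 0.001]
contact_force: [0.8, 0.3, 0.2]
opening: 0.799
finger_force: 0.0
```

>>> apply_moves:
  series:
    - [0,-0.002,-0.03,0,0,0]
    - [0,-0.002,-0.05,0,0,0]
    - [0,-0.002,-0.066,0,0,0]
    - [0,-0.002,-0.066,0,0,0]
    - [0,-0.002,-0.066,0,0,0]

```text
time: 15.9
eef_pos: [0.4726, -0.3188, 0.026]
tcp_rot: [0.99, 0.138, 0.0, 0.0]
contact_force: [1.4, 0.0, 0.4]
opening: 0.796
finger_force: 0.0
```

>>> apply_moves:
  series:
    - [0,0,0,0,0,0]
    - [0,0,0,0,0,0]
    - [0,0,0,0,0,0]
    - [0,0,0,0,0,0]
    - [0,0,0,0,0,0]
    - [0,0,0,0,0,0]
  jaw: 0.2
  squeeze: 60

```text
time: 16.65
eef_pos: [0.4729, -0.3191, 0.0264]
tcp_rot: [0.99, 0.138, 0.001, 0.001]
contact_force: [0.2, 0.5, 5.9]
opening: 0.437
finger_force: 61.9
```

>>> apply_moves:
  series:
    - [0,0,0.04,0,0,0]
    - [0,0,0.1,0,0,0]
    - [0,0,0.17,0,0,0]
    - [0,0,0.24,0,0,0]
    - [0,0,0.3,0,0,0]
    - [0,0,0.3,0,0,0]

```text
time: 17.4
eef_pos: [0.4736, -0.3199, 0.27]
tcp_rot: [0.99, 0.138, 0.003, 0.003]
contact_force: [-0.1, -0.2, -1.4]
opening: 0.432
finger_force: 61.4
```

>>> apply_moves:
  series:
    - [0.158,0.274,0.04,0,0,-0.73]
    - [0.158,0.274,0.04,0,0,-0.73]
    - [0.158,0.274,0.04,0,0,-0.73]
    - [0.158,0.274,0.04,0,0,-0.73]
    - [0.158,0.274,0.04,0,0,-0.73]
    - [0.158,0.274,0.04,0,0,-0.73]
    - [0.158,0.274,0.04,0,0,-0.73]
    - [0.158,0.274,0.04,0,0,-0.73]
    - [0.158,0.274,0.04,0,0,-0.73]

```text
time: 18.52
eef_pos: [0.5982, -0.1005, 0.2974]
tcp_rot: [0.989, -0.149, -0.0, 0.0]
contact_force: [-0.6, -0.4, -1.2]
opening: 0.435
finger_force: 61.3
```

>>> apply_moves:
  series:
    - [0.02,0,0,-0.06,-0.2,0]
    - [0.04,0,0,-0.12,-0.4,0]
    - [0.06,0,0,-0.18,-0.57,0]
    - [0.08,0,0,-0.23,-0.76,0]
    - [0.09,0,0,-0.292,-0.956,0]
    - [0.09,0,0,-0.292,-0.956,0]
    - [0.09,0,0,-0.292,-0.956,0]

```text
time: 19.4
eef_pos: [0.6708, -0.0999, 0.2984]
tcp_rot: [0.914, -0.137, 0.378, 0.056]
contact_force: [0.4, 0.2, -1.2]
opening: 0.433
finger_force: 61.3
```

>>> apply_moves:
  series:
    - [0,0,0,-0.06,-0.2,0]
    - [0,0,0,-0.12,-0.4,0]
    - [0,0,0,-0.18,-0.57,0]
    - [0,0,0,-0.23,-0.76,0]
    - [0,0,0,-0.292,-0.956,0]
    - [0,0,0,-0.292,-0.956,0]
    - [0,0,0,-0.292,-0.956,0]
    - [0,0,0,-0.292,-0.956,0]

```text
time: 20.4
eef_pos: [0.6755, -0.078, 0.3046]
tcp_rot: [0.827, -0.068, 0.558, -0.007]
contact_force: [0.4, 1.3, -0.6]
opening: 0.437
finger_force: 61.3
```

Run:
```python
from h import *
snap("scene","s3.png");snap("top","t3.png");s=ctrl.get_state();p=s["eef_pos"];print(s["time"],p,s["qpos"],s["contact_force"],s["opening"])
M=R.from_quat(s["tcp_rot"]).as_matrix();print(M.round(3))
u,v=proj("scene",p).astype(int);u2,v2=proj("top",p).astype(int)
rs=lambda n,u,v:cv2.resize(cv2.imread("pics/"+n)[v-30:v+30,u-30:u+30],(400,400),interpolation=cv2.INTER_CUBIC)
cv2.imwrite("pics/crop5.png",np.hstack([rs("s3.png",u,v),rs("t3.png",u2,v2)]))
# rotvec (move units) bringing tool x to world up
x=M[:,0];a=np.cross(x,[0,0,1]);print("fix turn",np.degrees(a)/45)
```

```text
20.5 [ 0.67451664 -0.07787981  0.30213876] [-0.35309225 -0.08517802  2.1540703   1.9023807   0.2756802  -0.35732436] [-1.27344816  0.26002322 -1.63692364] 0.4339621668320981
[[ 0.372 -0.107  0.922]
 [-0.123 -0.99  -0.065]
 [ 0.92  -0.089 -0.382]]
fix turn [-0.15672062 -0.47403529  0.        ]
```

View pics/crop5.png

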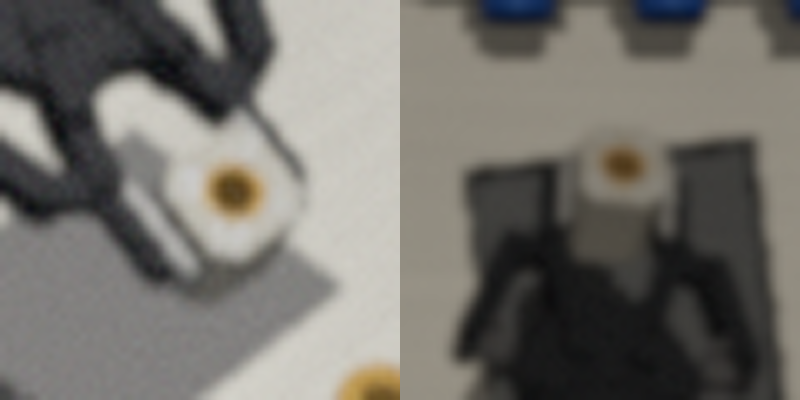

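Bore is up, with the bush visible in both views, but the tilt isn't finished: the wrist is passing near its q5 limit and rolling over to its other branch. I'll hold for a moment and let it catch up.

>>> apply_moves:
  series:
    - [0,0,0,0,0,0]
    - [0,0,0,0,0,0]
    - [0,0,0,0,0,0]
    - [0,0,0,0,0,0]

```text
time: 21.0
eef_pos: [0.6742, -0.0772, 0.3026]
tcp_rot: [0.828, -0.069, 0.556, -0.007]
contact_force: [0.6, 0.1, -1.6]
opening: 0.434
finger_force: 61.3
```

```bash
cat > st.py <<'E'
from h import *
s=ctrl.get_state();p=s["eef_pos"];print(s["time"],p,s["qpos"].round(3),s["opening"])
M=R.from_quat(s["tcp_rot"]).as_matrix();print(M.round(3));x=M[:,0];a=np.cross(x,[0,0,1]);n=np.linalg.norm(a)
print("fix turn",a/n*np.degrees(np.arctan2(n,x[2]))/45,"shift to tray",(np.array([.67,-.101,.25])-p)/.8)
E
python3 st.py
```

```text
21.0 [ 0.67422365 -0.07720216  0.30258162] [-0.352 -0.087  2.155  1.901  0.275 -0.357] 0.43422911709121637
[[ 0.372 -0.106  0.922]
 [-0.122 -0.99  -0.065]
 [ 0.92  -0.088 -0.382]]
fix turn [-0.15959613 -0.48682812  0.        ] shift to tray [-0.00527956 -0.0297473  -0.06572703]
```

>>> apply_moves:
  series:
    - [0,-0.015,0,-0.05,-0.16,0]
    - [0,-0.03,0,-0.1,-0.32,0]
    - [0,-0.03,0,-0.16,-0.487,0]
    - [0,-0.03,0,-0.16,-0.487,0]
    - [0,-0.03,0,-0.16,-0.487,0]
    - [0,-0.03,0,-0.16,-0.487,0]
    - [0,-0.03,0,-0.16,-0.487,0]
    - [0,-0.03,0,-0.16,-0.487,0]
    - [0,-0.03,0,-0.16,-0.487,0]
    - [0,-0.03,0,-0.16,-0.487,0]

```text
time: 22.25
eef_pos: [0.6741, -0.1012, 0.3022]
tcp_rot: [0.706, -0.032, 0.706, 0.032]
contact_force: [-0.3, 0.0, -1.1]
opening: 0.431
finger_force: 61.4
```

```bash
python3 st.py
```

```text
22.25 [ 0.67412544 -0.10120952  0.30223195] [-0.405  0.029  2.233  2.669  0.749 -1.212] 0.43132406681689905
[[ 0.    -0.089  0.996]
 [ 0.    -0.996 -0.089]
 [ 1.     0.    -0.   ]]
fix turn [ 1.97245861e-05 -3.47169520e-04  0.00000000e+00] shift to tray [-0.00515679  0.00026191 -0.06528993]
```

>>> apply_moves:
  series:
    - [-0.005,0,0,0,0,0]
    - [-0.01,0,-0.02,0,0,0]
    - [-0.01,0,-0.04,0,0,0]
    - [-0.01,0,-0.04,0,0,0]
    - [-0.01,0,-0.04,0,0,0]
    - [-0.01,0,-0.04,0,0,0]

```text
time: 23.0
eef_pos: [0.6665, -0.1013, 0.2709]
tcp_rot: [0.706, -0.031, 0.707, 0.032]
contact_force: [-0.6, 0.2, -0.9]
opening: 0.433
finger_force: 61.4
```

Run:
```python
import st
from h import *
snap("scene","s4.png");snap("top","t4.png");p=st.p
u,v=proj("scene",p).astype(int);u2,v2=proj("top",p).astype(int)
rs=lambda n,u,v:cv2.resize(cv2.imread("pics/"+n)[v-40:v+40,u-40:u+40],(400,400),interpolation=cv2.INTER_CUBIC)
cv2.imwrite("pics/crop6.png",np.vstack([np.hstack([rs("s4.png",u,v),rs("t4.png",u2,v2)]),np.hstack([cv2.resize(cv2.imread("pics/"+n)[:,60:580],(400,200)) for n in("s4.png","t4.png")])]))
```

```text
23.0 [ 0.66646382 -0.10134377  0.27092942] [-0.412  0.077  2.259  2.692  0.818 -1.252] 0.4332144770263033
[[-0.001 -0.089  0.996]
 [ 0.    -0.996 -0.089]
 [ 1.     0.     0.001]]
fix turn [ 0.00057929  0.0012616  -0.        ] shift to tray [ 0.00442022  0.00042971 -0.02616177]
```

View pics/crop6.png

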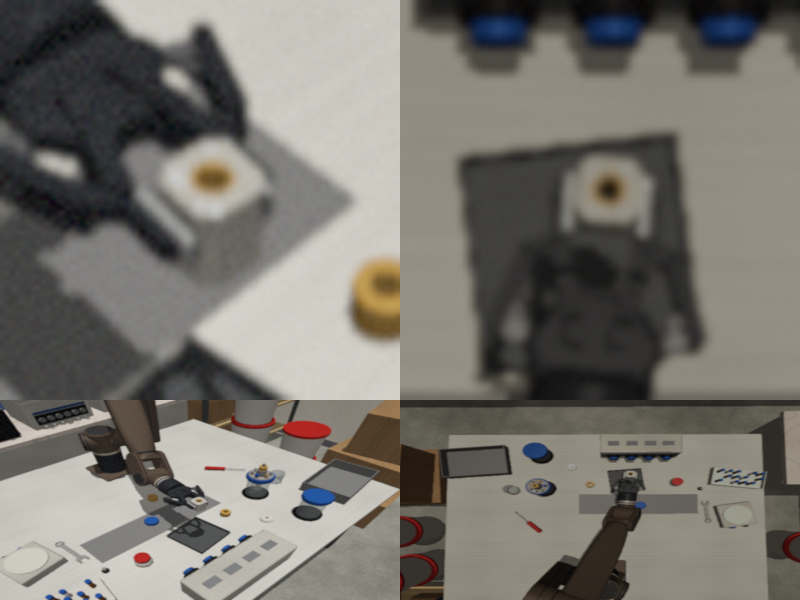

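The cap is upright with the bore up (top crop (608,187)). Its axis is within a few mm of (0.670, -0.101), the middle of the tray, its closed end is about 0.246 m up, and the sleeve is still on the shaft. Handing in.

```bash
python3 -c "
from plant import ctrl
print(ctrl.sign_off())"
```

```text
the job is handed in; nothing more can be done
None
```

The brass sleeve is seated on the bearing housing and released, and the white cap is held bore-up over the middle of the drip tray with its closed end about 25 cm above the bench; the job is handed in at about 23 s.

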